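# Un-nest the dry-goods tote and stack it turned round

### The arm

A 6-joint arm with a two-finger parallel gripper is mounted at the origin on the work surface. World frame = base frame: x ahead of the robot, y to its left, z up, the work surface at z = 0. Lengths are in mm, angles in rad, forces in N, time in s.
With the tool pointing down it reaches from about 250 to 775 mm from the base axis. Payload 8.9 kg.
Tool frame: the origin (TCP) lies midway between the tips of the shut fingers; the grasp point (between the pads) lies 19 mm behind it; z points along the fingers, y is the line along which they close (so a half turn about z gives the same grasp; the last joint's range is limited). The gripper opens to 85 mm and grips with 20 to 120 N. Pads are 22 mm wide; open, the fingers measure 114 mm over their backs; the gripper's body (76 mm by 85 mm) begins 54 mm behind the grasp point. The pads swing forward as they close: fully open they stand 13 mm farther back than shut.
Start: joints at [1.134, 0.291, -0.153, 1.127, 0, 1.431], TCP at [154.038, 501.892, 231.305] pointing down, gripper open.
Joint ranges: [-2.52, 2.52], [-0.91, 1.74], [-1.3, 1.37], [-1.96, 2.02], [-1.52, 1.47], [-3.14, 3.14]. Speed limits (rad/s): [2.22, 2.22, 2.79, 3.14, 3.14, 3.14].

### API

Orientations are given as a rotation vector (axis times angle).
In Python, from cell import * gives the robot as it stands. The module is installed in compiled form; this text tells all that it offers.
- The arm moves only by the shell command python3 -m handwheel 'ROWS' [FORCE]. ROWS is JSON, a list that holds one entry, the list of rows, each a list of 7 numbers: the opening in per cent of the stroke, from 0 (shut) to 100 (fully open), then the shift along the tool's x, y, z in m, then the turn, a rotation vector about the tool's x, y, z in rad. In form: [[[fingers, dx, dy, dz, rx, ry, rz], ...]]. A call has 1 to 12 rows; each row is the pose to reach, as a shift and turn from the pose commanded when the call began, along the tool's axes at that moment; what a row does not reach only later rows make up. A row lasts 1/12 s, in which the tool goes at most 41.7 mm and 7.16 degrees, less where a joint would pass 70% of its speed; a pose out of reach is approached as far as the arm can. A call with a gripper value outside its range is refused whole. The fingers move at their own pace and stop on an object; FORCE is the grip in N (left out, the last holds). Time passes only in rows, so rows that repeat a pose let the fingers close. It gives the time, the measured TCP pose, the force, the opening and the grip force at its end, in the units of the state.
- read_state(): the state, without advancing time (a new reading comes with each control period).
- capture(name): name is "scene" or "top"; returns the picture (480x640x3 uint8, red, green, blue); there is no depth.
- calibration(name): a dict with "fx", "fy", "cx", "cy" (pixels), "cam_to_world" (4x4, takes a point from camera to world coordinates). Camera axes: x right, y down, z forward; pixel columns grow to the right and rows downward; lengths in mm; the calibration is good to about 2 mm. A picture is of the moment at which its call begins. calibration takes no time and is no camera call.
- sign_off(): hands the job in; it is judged then, once.
The state is a dict: "time_s": time; "joint_positions": joint angles; "joint_vel": joint speeds; "joint_efforts": joint torques, N m; "eef_pos": TCP position; "tool_rot": TCP orientation; "contact_force": force on the tool from outside, world axes, zero at the start; "wrist_torque": the same for the moment, N m; "gripper_width": opening from 0.0 (shut) to 1.0 (fully open); "grip_force": force on a finger pad.
Only numpy, scipy, OpenCV 4.12 (cv2) and the standard library are available. Lean on these libraries where they do the work, as an engineer would, in place of code of your own. Each camera call takes 0.05 s, during which the arm holds its last target. There are 200 camera calls.

### The job

The empty dry-goods tote is nested inside the one screwed to the counter. Lift it out, turn it half round and stack it level on the lower tote: its tongue slid in under the lower tote's bridge bar and fully home (its root block up against the bar), its other end resting on the lower tote's corner shelves inside their raised lips. Seat it by feel without forcing it, and leave everything else on the stall where it is.

Things in the scene. Friction and masses are not known exactly. Their poses are not given: they have to be found in the camera images.
- base_tote: lower tote, screwed to the counter: white plastic, 160 (x) x 112 (y) x 78 mm to the rim, walls 4 mm. Origin: centre of its underside; z up, +x to its scoop end (collar narrowed to 72 mm for x over 40, end wall cut away 52 mm wide), -x to its bridge end. Below 34 mm height the foot is 7 mm slimmer all round (x -73 to 73, 98 mm wide). The loose tote has the same shape and axes.
- base_tote_grip (a point): centre of the lower tote's bridge bar, 89 mm to -x of its origin, 98 mm up. The bar runs along y outside the end wall: 10 mm thick (x -84 to -94), 68 mm long, 88 to 108 mm up, on two posts (|y| 24 to 34). Between the wall's rim (78 mm up, x -80 to -76) and the bar's underside is a slot 48 mm wide, 10 mm high.
- base_tote_shelf (a point): on the lower tote's scoop end, midway between its two flat corner shelves, 60 mm to +x of its origin, at rim height (78 mm). The shelves span x 40 to 80, |y| 36 to 56; lips 10 mm tall stand on their outer edges (inner faces at x = 75.5 and |y| = 51.5), 2.5 mm clear of a stacked tote's foot. The lips are too tall for a level tote hooked under the bar to slide over.
- tote_mid (a point): centre of the loose upper tote (0.14 to 0.24 kg), half-way up (39 mm). It starts nested the same way round as the lower tote, its underside 44 mm above the lower one's, 3 mm play. Turned half round (its +x along the lower one's -x) it stacks, its underside at the lower one's rim (78 mm); tongue in the slot, bridge end of its foot on the shelves inside the lips.
- tote_grip (a point): centre of the upper tote's bridge bar, where to grip it from above, pinching its 10 mm along the tote's x; 89 mm to -x of tote_mid and 59 mm above it. The bar reaches 10 mm above and below the point; the rim of its own end wall lies 20 mm below, from 9 mm to +x. Grip firmly: it hangs from this end. Do not press down while pushing home: friction then feels like the stop.
- tote_tongue (a point): middle of the upper tote's tongue tip, 94 mm to +x of its centre, 2.5 mm above its underside. The tongue is 42 mm wide, 5 mm thick, x 73 to 94, with a root block x 73 to 79, 20 mm high. The bar stops it going straight down: slant it, tongue end about 10 degrees low, slide the tip into the slot, lower the other end, push home until the root is felt on the bar (5 mm past centred).
- tote: the same loose upper tote, origin at the centre of its underside.
- jar: bystander, leave alone: amber glass jar with a red cap, 72 mm wide, 110 mm high, standing beside the nested totes; origin at the centre of its underside
- scoop: bystander, leave alone: steel scoop (85 x 60 x 34 mm bowl) with a wooden handle, about 180 mm long, lying beside the nested totes; origin at the centre of its underside where the bowl meets the handle
- can: bystander, leave alone: steel can with a paper label, 74 mm wide, 100 mm high; origin at the centre of its underside
- sauce: bystander, leave alone: amber sauce bottle, 60 mm wide, 190 mm high; origin at the centre of its underside
- cup: bystander, leave alone: white mug, 84 mm wide, 90 mm high; origin at the centre of its underside
- plain_bin: bystander, leave alone: plain white open bin, 150 x 110 x 60 mm, without bridge or tongue; origin at the centre of its underside
- weight: bystander, leave alone: brass weight with a knob, 56 mm wide, 76 mm high; origin at the centre of its underside
Not all that is in view belongs to the job. Leave any purple or turquoise look-alike of the base_tote alone.

How it is judged:
By the outcome, as a careful person would: the job done as asked, in the order asked, and still so for the second after the job is handed in, with the robot touching nothing.
It also fails if it takes over 46 s, if anything falls off the work surface, if the arm or the gripper's body presses on something with over 40 N, if the wrist force passes 120 N, or if a joint passes its speed limit or range.

## Working session

There is one attempt and no reset: what is moved stays moved. The work goes in short steps, Python scripts to look and compute and a shell command to move; the robot and the scene stay as the last step left them, time stands still between calls to the robot, and variables do not carry over. Pictures are saved under pics/ and viewed, at most 12 in all, crops included, and the job is handed in when it is done.

```bash
mkdir -p pics
python3 - <<'E'
from cell import *
import cv2,numpy as np
for n in("scene","top"):
    im=capture(n); cv2.imwrite(f"pics/{n}0.png",im[:,:,::-1]); c=calibration(n); print(n,c["fx"],c["cx"],c["cy"],np.round(c["cam_to_world"],3).tolist())
s=read_state(); print(s)
E
```

```text
scene 442.1825444772141 327.9803932153708 238.57003831175368 [[-0.273, 0.778, -0.565, 1041.529], [0.962, 0.21, -0.174, 206.947], [-0.017, -0.591, -0.806, 917.768], [0.0, 0.0, 0.0, 1.0]]
top 535.4699080831055 321.81236980945175 235.9725638335103 [[0.065, -0.974, 0.218, 219.339], [-0.998, -0.065, 0.01, 25.909], [0.005, -0.218, -0.976, 1289.653], [0.0, 0.0, 0.0, 1.0]]
{'time_s': 0.1, 'joint_positions': array([ 1.13368791e+00,  2.91199988e-01, -1.54038193e-01,  1.12668670e+00,
        2.40627668e-05,  1.43147764e+00]), 'joint_vel': array([-0.00052823, -0.00142412,  0.00265532, -0.0017284 ,  0.00064606,
       -0.0017239 ]), 'joint_efforts': array([ 1.27198688e-03, -5.37976205e+01,  3.31919110e+01,  9.31686605e-03,
       -2.25389049e-04,  3.48356053e-06]), 'eef_pos': array([153.87565137, 501.54781312, 230.80689539]), 'tool_rot': array([-4.65989497e-01, -3.10649239e+00,  1.68867687e-03]), 'contact_force': array([-0.19031338,  0.19286511,  0.10493379]), 'wrist_torque': array([ 0.02213163,  0.06555766, -0.03299513]), 'grip_force': 0.0, 'gripper_width': 1.0031692251205293}
```

View pics/top0.png

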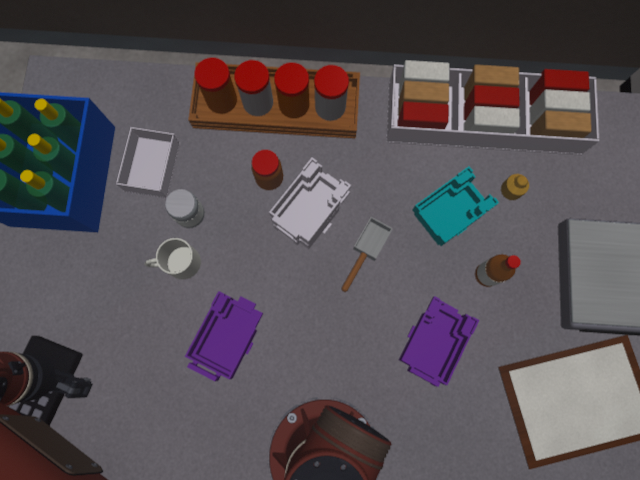

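View pics/scene0.png

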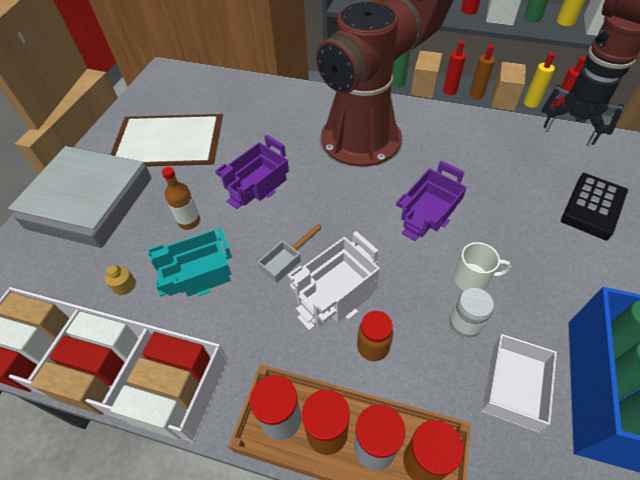

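The nested white totes are at about (310,203) in top and (337,280) in scene, with the jar at (267,168) and the scoop at (365,250) in top. Next I'll zoom in on the totes.

Run:
```python
import cv2,numpy as np
a=cv2.imread("pics/top0.png")[150:255,260:360]; b=cv2.imread("pics/scene0.png")[225:335,280:390]
a=cv2.resize(a,(400,420),interpolation=cv2.INTER_CUBIC); b=cv2.resize(b,(400,400),interpolation=cv2.INTER_CUBIC)
o=np.zeros((420,800,3),np.uint8);o[:,:400]=a;o[:400,400:]=b;cv2.imwrite("pics/z.png",o)
```

```text
(no output)
```

View pics/z.png

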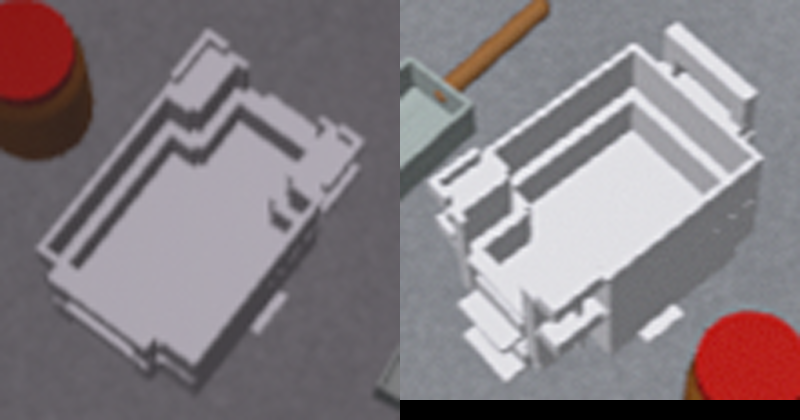

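```bash
cat > h.py <<'E'
from cell import *
import cv2,numpy as np
def ray(n,u,v,z):
    c=calibration(n);T=np.array(c["cam_to_world"]);d=T[:3,:3]@[(u-c["cx"])/c["fx"],(v-c["cy"])/c["fy"],1]
    return T[:3,3]+d*(z-T[2,3])/d[2]
def proj(n,P):
    c=calibration(n);T=np.array(c["cam_to_world"]);q=(np.atleast_2d(P)-T[:3,3])@T[:3,:3]
    return np.c_[c["fx"]*q[:,0]/q[:,2]+c["cx"],c["fy"]*q[:,1]/q[:,2]+c["cy"]]
def tops(u,v): return 260+u/4,150+v/4
def sc(u,v): return 280+(u-400)*.275,225+v*.275
E
cat > m.py <<'E'
from h import *
T={'BL':((40,250),122),'BR':((197,365),122),'SL':((208,30),132),'SR':((362,140),132)}
for k,(p,z) in T.items(): print('top',k,ray('top',*tops(*p),z).round(1))
S={'B1':((633,46),122),'B2':((763,156),122),'bar1':((668,38),152),'bar1b':((680,22),152),'bar2':((757,92),152),'S':((433,180),132)}
for k,(p,z) in S.items(): print('scene',k,ray('scene',*sc(*p),z).round(1))
E
python3 m.py
```

```text
top BL [526.9 157.5 122. ]
top BR [466.7  64.5 122. ]
top SL [660.6  71.7 132. ]
top SR [600.6 -19.9 132. ]
scene B1 [471.7  69.2 122. ]
scene B2 [529.1 162.6 122. ]
scene bar1 [482.   92.9 152. ]
scene bar1b [468.6  97.  152. ]
scene bar2 [506.4 151.9 152. ]
scene S [601.  -15.6 132. ]
```

```bash
cat >> h.py <<'E'
from scipy.spatial.transform import Rotation as R
def tool(yaw,tilt=0):
    "tool down, y axis at yaw deg; tilt deg: +y end of the tool frame lowered"
    f=np.radians(yaw);y=np.array([np.cos(f),np.sin(f),0]);z=np.array([0,0,-1.]);x=np.cross(y,z)
    return R.from_rotvec(-np.radians(tilt)*np.cross(np.array([0,0,1.])*-1,y)*-1)*R.from_matrix(np.c_[x,y,z])
def rows(p,Rt):
    s=read_state();R0=R.from_rotvec(s["tool_rot"])
    print("shift m",(R0.inv().apply(np.array(p)-s["eef_pos"])/1000).round(4),"turn",(R0.inv()*Rt).as_rotvec().round(4), "t",s["time_s"])
E
python3 - <<'E'
from h import *
Rt=tool(147.2); print(Rt.as_matrix().round(2).tolist(), tool(147.2,10).as_matrix()[:,1].round(2))
rows((490,119,200),Rt)
E
```

```text
[[-0.54, -0.84, 0.0], [-0.84, 0.54, 0.0], [-0.0, 0.0, -1.0]] [-0.83  0.53  0.17]
shift m [-0.4336 -0.2671  0.031 ] turn [-8.0000e-04 -9.0000e-04 -1.2961e+00] t 0.1
```

```bash
sed -i 's/+y end of the tool frame lowered/+ raises tool y (tongue end low)/' h.py; python3 -m handwheel '[[[45,-0.434,-0.267,0.031,0,0,-1.296],[45,-0.434,-0.267,0.031,0,0,-1.296],[45,-0.434,-0.267,0.031,0,0,-1.296],[45,-0.434,-0.267,0.031,0,0,-1.296],[45,-0.434,-0.267,0.031,0,0,-1.296],[45,-0.434,-0.267,0.031,0,0,-1.296],[45,-0.434,-0.267,0.031,0,0,-1.296],[45,-0.434,-0.267,0.031,0,0,-1.296],[45,-0.434,-0.267,0.031,0,0,-1.296],[45,-0.434,-0.267,0.031,0,0,-1.296],[45,-0.434,-0.267,0.031,0,0,-1.296],[45,-0.434,-0.267,0.031,0,0,-1.296]]]' 100
python3 - <<'E'
from h import *
s=read_state();print(s["joint_positions"].round(2),s["eef_pos"],s["gripper_width"])
rows((490,119,185),tool(147.2))
E
```

```text
time_s: 1.1
eef_pos: [442.2, 174.9, 204.7]
tool_rot: [1.505, -2.757, -0.001]
contact_force: [0.9, 1.4, -0.7]
gripper_width: 0.452
grip_force: 0.0
[ 0.22  0.22 -0.33  1.03  0.   -0.78] [442.17934018 174.91684922 204.74334329] 0.452050664572266
shift m [ 0.0212 -0.0705  0.0197] turn [0.0004 0.     0.0009] t 1.1
```

```bash
python3 -m handwheel '[[[45,0.021,-0.0705,0.02,0,0,0.001],[45,0.021,-0.0705,0.02,0,0,0.001],[45,0.021,-0.0705,0.02,0,0,0.001],[45,0.021,-0.0705,0.02,0,0,0.001]]]'
python3 - <<'E'
from h import *
a=capture("top")[150:255,260:360,::-1]; b=capture("scene")[200:335,270:405,::-1]
a=cv2.resize(a,(400,420),interpolation=cv2.INTER_CUBIC); b=cv2.resize(b,(400,400),interpolation=cv2.INTER_CUBIC)
o=np.zeros((420,800,3),np.uint8);o[:,:400]=a;o[:400,400:]=b;cv2.imwrite("pics/z1.png",o)
rows((490,119,127),tool(147.2)); print(read_state()["eef_pos"])
E
```

```text
time_s: 1.43
eef_pos: [489.4, 118.8, 183.9]
tool_rot: [1.491, -2.763, -0.001]
contact_force: [0.0, -0.1, -0.0]
gripper_width: 0.453
grip_force: 0.0
shift m [ 0.0004 -0.002   0.0577] turn [ 0.001  -0.0004 -0.0061] t 1.5333
[488.61511631 120.44931402 184.7107626 ]
```

View pics/z1.png

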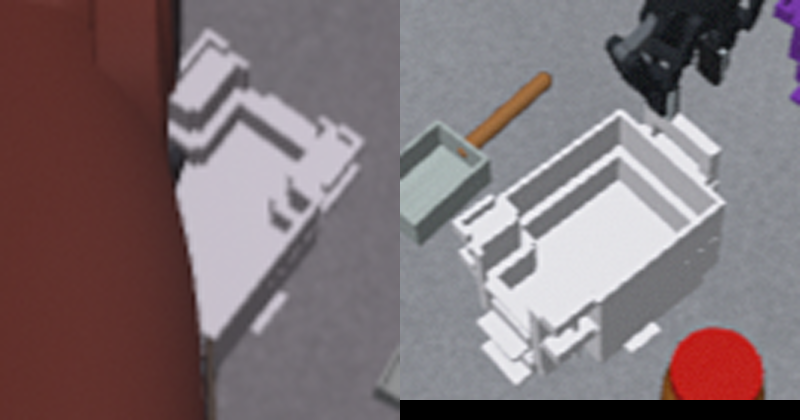

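The gripper is right above the bar, whose centre is at about (692,150) in the crop. Going down to grip it.

```bash
python3 -m handwheel '[[[45,0,-0.001,0.03,0,0,-0.003],[45,0,-0.001,0.0565,0,0,-0.003],[45,0,-0.001,0.0565,0,0,-0.003],[45,0,-0.001,0.0565,0,0,-0.003]]]'
```

```text
time_s: 1.87
eef_pos: [488.5, 120.5, 128.3]
tool_rot: [1.501, -2.757, -0.002]
contact_force: [-0.2, -0.5, 1.1]
gripper_width: 0.449
grip_force: 0.0
```

```bash
python3 -m handwheel '[[[15,0,0,0,0,0,0],[15,0,0,0,0,0,0],[15,0,0,0,0,0,0],[15,0,0,0,0,0,0],[0,0,0,0,0,0,0],[0,0,0,0,0,0,0],[0,0,0,0,0,0,0],[0,0,0,0,0,0,0],[0,0,0,0,0,0,0]]]' 100; python3 -c "
from h import *
s=read_state();print(s['eef_pos'],s['contact_force'],s['wrist_torque'])"
```

```text
time_s: 2.62
eef_pos: [490.7, 119.7, 129.6]
tool_rot: [-1.499, 2.759, -0.001]
contact_force: [-2.8, 0.7, 8.2]
gripper_width: 0.093
grip_force: 98.6
[490.68328415 119.73632587 129.59424603] [-2.84417965  0.6766277   8.24044857] [ 0.05829834  0.38836863 -0.09800086]
```

```bash
python3 -m handwheel '[[[0,0,0,-0.01,0,0,0],[0,0,0,-0.02,0,0,0],[0,0,0,-0.035,0,0,0],[0,0,0,-0.055,0,0,0],[0,0,0,-0.08,0,0,0],[0,0,0,-0.11,0,0,0],[0,0,0,-0.13,0,0,0],[0,0,0,-0.13,0,0,0]]]'
python3 - <<'E'
from h import *
s=read_state();print(s['eef_pos'],s['contact_force'],s['wrist_torque'])
cv2.imwrite("pics/s2.png",capture("scene")[120:360,220:480,::-1].repeat(2,0).repeat(2,1))
E
```

```text
time_s: 3.28
eef_pos: [492.2, 119.8, 263.5]
tool_rot: [-1.497, 2.755, -0.004]
contact_force: [1.5, -0.0, -1.9]
gripper_width: 0.093
grip_force: 97.8
[492.1844885  119.84796954 263.46486579] [ 1.51408318 -0.02705824 -1.85760731] [ 0.08314263  0.13720394 -0.00564566]
```

View pics/s2.png

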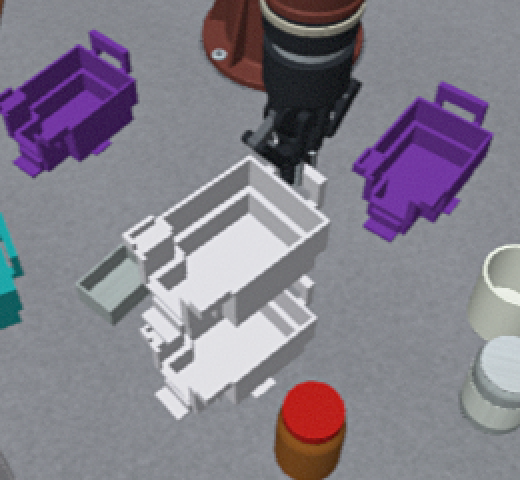

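Lifted and roughly level, with the lower tote now visible at about (240,345) in the crop. Next is the half turn in place.

```bash
python3 -m handwheel '[[[0,0,0,0,0,0,0.05],[0,0,0,0,0,0,0.15],[0,0,0,0,0,0,0.27],[0,0,0,0,0,0,0.39],[0,0,0,0,0,0,0.51],[0,0,0,0,0,0,0.63],[0,0,0,0,0,0,0.75],[0,0,0,0,0,0,0.87],[0,0,0,0,0,0,0.99],[0,0,0,0,0,0,1.11],[0,0,0,0,0,0,1.23],[0,0,0,0,0,0,1.35]]]' >/dev/null
python3 -m handwheel '[[[0,0,0,0,0,0,0.12],[0,0,0,0,0,0,0.24],[0,0,0,0,0,0,0.36],[0,0,0,0,0,0,0.48],[0,0,0,0,0,0,0.6],[0,0,0,0,0,0,0.72],[0,0,0,0,0,0,0.84],[0,0,0,0,0,0,0.96],[0,0,0,0,0,0,1.08],[0,0,0,0,0,0,1.2],[0,0,0,0,0,0,1.32],[0,0,0,0,0,0,1.44]]]' >/dev/null
python3 -m handwheel '[[[0,0,0,0,0,0,0.12],[0,0,0,0,0,0,0.24],[0,0,0,0,0,0,0.32],[0,0,0,0,0,0,0.352],[0,0,0,0,0,0,0.352]]]'
python3 - <<'E'
from h import *
s=read_state();print(s['joint_positions'].round(2),s['eef_pos'],s['contact_force'])
rows((490,119,263),tool(-32.8))
a=capture("top")[140:255,240:370,::-1]; b=capture("scene")[190:340,270:420,::-1]
cv2.imwrite("pics/t3.png",a);cv2.imwrite("pics/s3.png",b)
a=cv2.resize(a,(390,345),interpolation=cv2.INTER_CUBIC); b=cv2.resize(b,(400,400),interpolation=cv2.INTER_CUBIC)
o=np.zeros((420,800,3),np.uint8);o[:345,:390]=a;o[:400,400:]=b;cv2.imwrite("pics/z3.png",o)
E
```

```text
time_s: 5.75
eef_pos: [489.6, 119.5, 257.6]
tool_rot: [-2.762, -1.497, 0.002]
contact_force: [0.5, 0.2, -2.2]
gripper_width: 0.096
grip_force: 97.8
[ 0.09  0.24 -0.15  1.18 -0.    2.24] [489.55808334 119.51113301 257.60679507] [ 0.52649657  0.20538821 -2.21291742]
shift m [-0.0002  0.0006 -0.0054] turn [-0.001   0.001  -0.0048] t 5.75
```

View pics/z3.png

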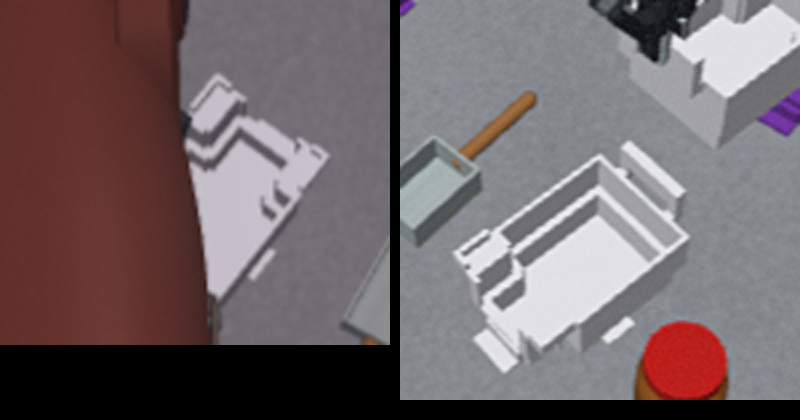

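Lower tote: in the scene crop its bridge rim corners are at (601,155) and (688,238), with the lip corner at (455,253). In the top crop the lip corners are at (218,75) and (328,155).

Run:
```python
from h import *
t=lambda u,v:(240+u/3-.33,140+v/3-.33)
s=lambda u,v:(270+(u-400)*.375-.3,190+v*.375-.3)
P={'SL':('top',t(218,74),88,(80,56)),'SR':('top',t(329,155),88,(80,-56)),'B1':('scene',s(600,154),78,(-80,-56)),'B2':('scene',s(689,238),78,(-80,56)),'S':('scene',s(453,253),88,(80,-56))}
for k,(n,p,z,m) in P.items(): print(k,ray(n,*p,z).round(1))
# predicted pixels for a pose guess
for th,c in ((-32.8,(565,71)),):
    f=np.radians(th);X=np.array([np.cos(f),np.sin(f)]);Y=np.array([-X[1],X[0]])
    for k,(n,p,z,m) in P.items():
        print(k,np.round(proj(n,[*(np.array(c)+m[0]*X+m[1]*Y),z])-p,1))
```

```text
SL [660.3  71.4  88. ]
SR [599.4 -19.7  88. ]
B1 [467.1  70.1  78. ]
B2 [530.  162.3  78. ]
S [600.3 -18.8  88. ]
SL [[-1.3 -1. ]]
SR [[-0.1 -1. ]]
B1 [[-1.2 -0.1]]
B2 [[-0.2 -0.8]]
S [[-0.5  0.6]]
```

```bash
cat >> h.py <<'E'
C=np.array([564.3,71.1]);TH=-34.1;DZ=12.4
def frame():
    f=np.radians(TH);X=np.array([np.cos(f),np.sin(f),0]);return X,np.array([-X[1],X[0],0])
def b2w(p): X,Y=frame();return np.r_[C,0]+p[0]*X+p[1]*Y+[0,0,p[2]]
def place(lx,lz,rx,rz,t,ly=0):
    "base-frame point of tote-local (lx,ly,lz), root foot (79,0) at base (rx,rz), tilt t deg"
    t=np.radians(t);a=lx-79
    return np.array([rx-a*np.cos(t)-lz*np.sin(t),-ly,rz-a*np.sin(t)+lz*np.cos(t)])
def go(rx,rz,t,dy=0):
    p=place(-89,98-DZ,rx,rz,t)+[0,dy,0]; w=b2w(p);print("target",w.round(1));rows(w,tool(TH,t))
E
python3 -c "
from h import *
go(-38,112,9)"
```

```text
target [659.1   6.9 222.8]
shift m [-0.0025  0.2035  0.0348] turn [-0.1578 -0.0008  0.0208] t 5.85
```

```bash
python3 -m handwheel '[[[0,0,0.02,0,0,0,0],[0,0,0.045,0,-0.03,0,0.005],[0,0,0.075,0,-0.06,0,0.01],[0,-0.001,0.105,0,-0.09,0,0.015],[0,-0.001,0.135,0,-0.12,0,0.02],[0,-0.002,0.165,0,-0.158,0,0.021],[0,-0.002,0.19,0,-0.158,0,0.021],[0,-0.0025,0.2035,0.01,-0.158,0,0.021],[0,-0.0025,0.2035,0.025,-0.158,0,0.021],[0,-0.0025,0.2035,0.035,-0.158,0,0.021],[0,-0.0025,0.2035,0.035,-0.158,0,0.021]]]'
python3 - <<'E'
from h import *
go(-38,112,9)
b=capture("scene")[170:345,260:435,::-1];cv2.imwrite("pics/s4.png",b)
a=capture("top")[130:260,230:360,::-1];cv2.imwrite("pics/t4.png",a)
cv2.imwrite("pics/z4.png",np.hstack([cv2.resize(a,(390,525),interpolation=cv2.INTER_CUBIC)[:, :275],cv2.resize(b,(525,525),interpolation=cv2.INTER_CUBIC)]))
E
```

```text
time_s: 6.77
eef_pos: [657.6, 6.6, 219.7]
tool_rot: [2.654, 1.406, 0.106]
contact_force: [0.3, 1.8, -2.6]
gripper_width: 0.09
grip_force: 98.1
target [659.1   6.9 222.8]
shift m [ 0.0011  0.0016 -0.0029] turn [-0.0037  0.0014 -0.0014] t 6.7667
```

View pics/z4.png

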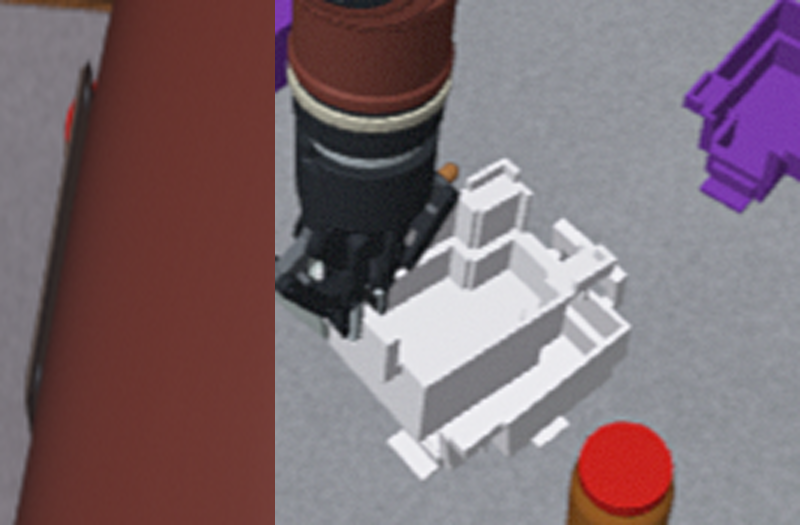

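The arm hides the totes in the top view. In the scene view I read the held tote's rim corner at (423,388), its far lip at (503,160) and near lip at (627,270), and the base rim corner at (630,325). I'll compare these with predictions.

```bash
cat >> h.py <<'E'
def held(l,dy=0):
    "world point of tote-local l=(x,y,z) from the measured tool pose"
    s=read_state();Rm=R.from_rotvec(s["tool_rot"])
    # tote x=-tool y, z=-tool z, y = z x x
    return s["eef_pos"]+Rm.apply([ (np.cross([0,0,-1],[0,-1,0])*(l[1]+dy))[0], -(l[0]+89), -(l[2]-98+DZ)])
E
python3 - <<'E'
from h import *
v=lambda P:((proj("scene",P)[0]-[260,170])*3+[276,1]).round(0)
for l in((-80,-56,78),(80,56,88),(80,40,88),(80,-56,88),(-80,56,78),(-73,-49,0),(-80,-56,34),(40,-56,78),(40,56,88)): print("tote",l,v(held(l)))
for b in((-80,56,78),(-84,34,108),(-94,34,108),(80,56,88),(-84,-34,108),(80,56,78)): print("base",b,v(b2w(b)))
b=cv2.imread("pics/s4.png");c=cv2.resize(b[40:130,75:175 if 0 else 125],None,fx=6,fy=6,interpolation=cv2.INTER_CUBIC)
b=cv2.resize(b[45:155,15:125],(600,600),interpolation=cv2.INTER_CUBIC);cv2.imwrite("pics/z5.png",b)
E
```

```text
tote (-80, -56, 78) [422. 384.]
tote (80, 56, 88) [503. 153.]
tote (80, 40, 88) [518. 167.]
tote (80, -56, 88) [615. 255.]
tote (-80, 56, 78) [313. 266.]
tote (-73, -49, 0) [416. 440.]
tote (-80, -56, 34) [417. 424.]
tote (40, -56, 78) [568. 292.]
tote (40, 56, 88) [459. 177.]
base (-80, 56, 78) [630. 327.]
base (-84, 34, 108) [616. 283.]
base (-94, 34, 108) [626. 275.]
base (80, 56, 88) [462. 451.]
base (-84, -34, 108) [554. 225.]
base (80, 56, 78) [463. 457.]
```

View pics/z5.png

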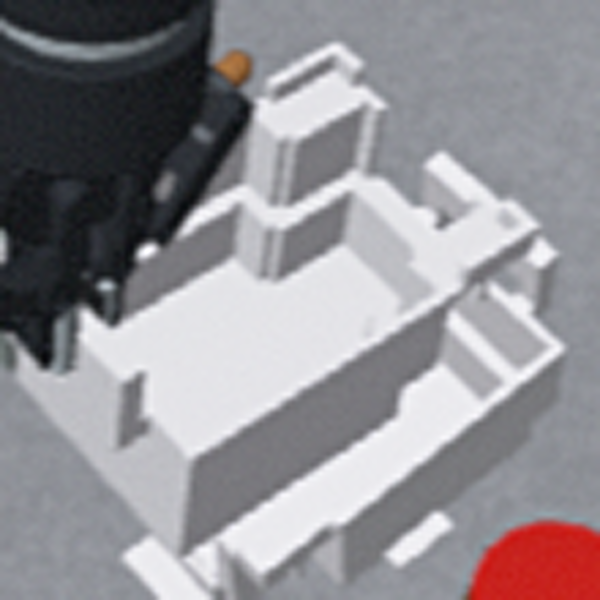

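The held tote reads about 2.5 mm to base +y of prediction, while the base corners fit within 1 mm. I'll correct by dy = -2.5 and come down behind the slot.

```bash
python3 -c "
from h import *
go(-55,100,9,-2.5); go(-55,85,9,-2.5)"
```

```text
target [643.7  14.3 210.8]
shift m [-0.0024 -0.0183  0.0092] turn [-0.0003 -0.0006 -0.0012] t 6.8667
target [643.7  14.3 195.8]
shift m [-0.0024 -0.0206  0.0241] turn [-0.0003 -0.0006 -0.0012] t 6.8667
```

```bash
python3 -m handwheel '[[[0,-0.0024,-0.0183,0.009,0,0,-0.001],[0,-0.0024,-0.0183,0.009,0,0,-0.001],[0,-0.0024,-0.0206,0.016,0,0,-0.001],[0,-0.0024,-0.0206,0.0241,0,0,-0.001],[0,-0.0024,-0.0206,0.0241,0,0,-0.001],[0,-0.0024,-0.0206,0.0241,0,0,-0.001]]]'
python3 - <<'E'
from h import *
print(read_state()["contact_force"].round(1))
go(-55,85,9,-2.5)
go(-78.5,81,9,-2.5)
b=capture("scene")[200:330,270:400,::-1];cv2.imwrite("pics/z6.png",cv2.resize(b,(600,600),interpolation=cv2.INTER_CUBIC))
v=lambda P:((proj("scene",P)[0]-[270,200])*4.615).round(0)
for l in((-80,-56,78),(80,56,88),(80,-56,88),(75.5,-51.5,88),(-73,-49,0)): print("tote",l,v(held(l,0)))
for b in((-80,56,78),(-84,34,108),(-94,34,108),(-94,-34,108),(80,56,88),(80,36,88)): print("base",b,v(b2w(b)))
E
```

```text
time_s: 7.37
eef_pos: [644.6, 14.0, 196.1]
tool_rot: [2.651, 1.406, 0.113]
contact_force: [-0.3, 0.2, -1.6]
gripper_width: 0.092
grip_force: 98.3
[-0.3  0.2 -1.6]
target [643.7  14.3 195.8]
shift m [-0.0002 -0.001   0.0001] turn [ 0.0007 -0.0011 -0.0008] t 7.3667
target [624.2  27.5 191.8]
shift m [-0.0002 -0.0249  0.0003] turn [ 0.0007 -0.0011 -0.0008] t 7.3667
tote (-80, -56, 78) [209. 457.]
tote (80, 56, 88) [325. 112.]
tote (80, -56, 88) [493. 264.]
tote (75.5, -51.5, 88) [479. 262.]
tote (-73, -49, 0) [197. 540.]
base (-80, 56, 78) [499. 363.]
base (-84, 34, 108) [477. 295.]
base (-94, 34, 108) [493. 284.]
base (-94, -34, 108) [396. 195.]
base (80, 56, 88) [240. 554.]
base (80, 36, 88) [212. 523.]
```

View pics/z6.png

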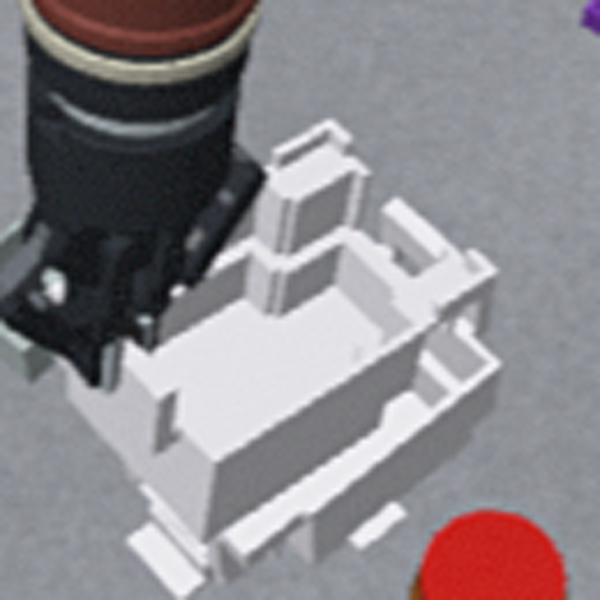

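The residual against measured pose is about 4 mm to +y, so the lateral correction should be about -3.7 mm. I'll slide partway in and watch the force.

```bash
python3 -m handwheel '[[[0,-0.0012,-0.001,0,0,0,0],[0,-0.0012,-0.005,0,0,0,0],[0,-0.0012,-0.009,0,0,0,0],[0,-0.0012,-0.013,0,0,0,0],[0,-0.0012,-0.016,0,0,0,0],[0,-0.0012,-0.019,0,0,0,0],[0,-0.0012,-0.019,0,0,0,0]]]'
python3 -c "
from h import *
s=read_state();print(s['contact_force'].round(1),s['wrist_torque'].round(2));go(-73,82,9,-3.7)"
```

```text
time_s: 8.0
eef_pos: [627.6, 24.1, 193.3]
tool_rot: [2.651, 1.406, 0.113]
contact_force: [0.3, 0.5, -1.9]
gripper_width: 0.093
grip_force: 98.2
[ 0.3  0.5 -1.9] [-0.02  0.04  0.01]
target [628.1  23.4 192.8]
shift m [-0.0002  0.0007  0.0006] turn [ 0.0005 -0.0013 -0.0003] t 8.0
```

```bash
python3 -m handwheel '[[[0,0,-0.0015,0,0,0,0],[0,0,-0.003,0,0,0,0],[0,0,-0.0045,0,0,0,0],[0,0,-0.0045,0,0,0,0]]]'
python3 -c "
from h import *
s=read_state();print(s['contact_force'].round(1),s['wrist_torque'].round(2));go(-77.5,81,9,-3.7)"
for i in 1; do :; done
python3 -m handwheel '[[[0,0.001,0,0,0,0,0],[0,0.002,0,0,0,0,0],[0,0.002,0,0,0,0,0]]]'
python3 -c "
from h import *
s=read_state();print(s['contact_force'].round(1),s['wrist_torque'].round(2))"
```

```text
time_s: 8.33
eef_pos: [624.3, 26.3, 192.6]
tool_rot: [2.651, 1.406, 0.113]
contact_force: [0.4, 0.5, -2.7]
gripper_width: 0.091
grip_force: 98.3
[ 0.4  0.5 -2.7] [0.02 0.08 0.  ]
target [624.4  26.  191.8]
shift m [-0.0002  0.0001  0.0008] turn [ 0.0008 -0.0013 -0.0006] t 8.3333
time_s: 8.58
eef_pos: [625.9, 27.9, 192.7]
tool_rot: [2.651, 1.406, 0.114]
contact_force: [-0.5, -0.6, -1.6]
gripper_width: 0.092
grip_force: 98.3
[-0.5 -0.6 -1.6] [0.02 0.01 0.02]
```

```bash
q='from h import *
s=read_state();print(s["contact_force"].round(1),s["wrist_torque"].round(2))'
python3 -m handwheel '[[[0,0.001,0,0,0,0,0],[0,0.002,0,0,0,0,0],[0,0.002,0,0,0,0,0]]]' | sed -n 2p; python3 -c "$q"
python3 -m handwheel '[[[0,-0.002,0,0,0,0,0],[0,-0.004,0,0,0,0,0],[0,-0.0055,0,0,0,0,0],[0,-0.0055,0,0,0,0,0]]]' | sed -n 2p; python3 -c "$q"
```

```text
eef_pos: [626.9, 29.4, 192.7]
[-0.9 -0.8 -2.1] [-0.28  0.13  0.14]
eef_pos: [623.5, 24.6, 192.7]
[ 0.4 -0.3 -3.1] [-0.    0.08  0.04]
```

```bash
q='from h import *
s=read_state();print(s["contact_force"].round(1),s["wrist_torque"].round(2))'
python3 -m handwheel '[[[0,-0.001,0,0,0,0,0],[0,-0.001,0,0,0,0,0]]]' | sed -n 2p; python3 -c "$q"
python3 -m handwheel '[[[0,-0.001,0,0,0,0,0],[0,-0.001,0,0,0,0,0]]]' | sed -n 2p; python3 -c "$q"
python3 -m handwheel '[[[0,-0.001,0,0,0,0,0],[0,-0.001,0,0,0,0,0]]]' | sed -n 2p; python3 -c "$q"
```

```text
eef_pos: [623.1, 23.9, 192.7]
[-0.4 -0.3 -1.8] [0.05 0.06 0.03]
eef_pos: [622.6, 23.2, 192.7]
[ 0.4  0.1 -2.8] [ 0.19 -0.04 -0.09]
eef_pos: [622.2, 22.5, 192.8]
[ 1.2  1.6 -1.1] [ 0.39 -0.24 -0.23]
```

Tongue contact is felt at about +2.9 and -2.7 mm either side of dy = -3.7, so it's centred there. Next, centre it and lower the other end in stages.

```bash
q='from h import *
s=read_state();print(s["contact_force"].round(1),s["wrist_torque"].round(2))'
python3 -m handwheel '[[[0,0.0025,0,0,0,0,0],[0,0.0046,0,0,0,0,0],[0,0.0046,0,0,0,0,0]]]' | sed -n 2p; python3 -c "$q
go(-78.5,81,6,-3.6);go(-79,80.5,4,-3.6);go(-79.5,80,2,-3.6)"
```

```text
eef_pos: [624.7, 26.5, 192.6]
[-0.1 -0.7 -2.1] [ 0.07  0.06 -0.02]
target [628.2  23.5 183.7]
shift m [-0.0006  0.0031  0.0095] turn [ 0.0532 -0.0013 -0.0004] t 9.9167
target [630.7  21.8 177.6]
shift m [-0.0006  0.0051  0.016 ] turn [ 0.0881 -0.0013 -0.0003] t 9.9167
target [633.   20.2 171.4]
shift m [-0.0006  0.0069  0.0225] turn [ 0.123  -0.0013 -0.0003] t 9.9167
```

```bash
q='from h import *
s=read_state();print(s["contact_force"].round(1),s["wrist_torque"].round(2))'
python3 -m handwheel '[[[0,-0.0003,0.0015,0.005,0.027,0,0],[0,-0.0003,0.0031,0.0095,0.053,0,0],[0,-0.0003,0.0041,0.0128,0.07,0,0],[0,-0.0003,0.0051,0.016,0.088,0,0],[0,-0.0003,0.0051,0.016,0.088,0,0],[0,-0.0003,0.0051,0.016,0.088,0,0]]]' | sed -n 2p; python3 -c "$q
go(-79,80.5,4,-3.6);go(-79.3,80,3,-3.6);go(-79.5,80,2,-3.6);
b=capture('scene')[200:330,270:400,::-1];cv2.imwrite('pics/z7.png',cv2.resize(b,(600,600),interpolation=cv2.INTER_CUBIC))"
```

```text
eef_pos: [630.7, 21.5, 177.3]
[ 0.6 -0.  -1.6] [-0.04 -0.02  0.01]
target [630.7  21.8 177.6]
shift m [ 0.0002 -0.0001 -0.0003] turn [-0.0001 -0.001  -0.0009] t 10.4167
target [631.8  21.  174.3]
shift m [0.0002 0.001  0.0031] turn [ 0.0174 -0.001  -0.0009] t 10.4167
target [633.   20.2 171.4]
shift m [0.0002 0.0022 0.006 ] turn [ 0.0348 -0.001  -0.0009] t 10.4167
```

View pics/z7.png

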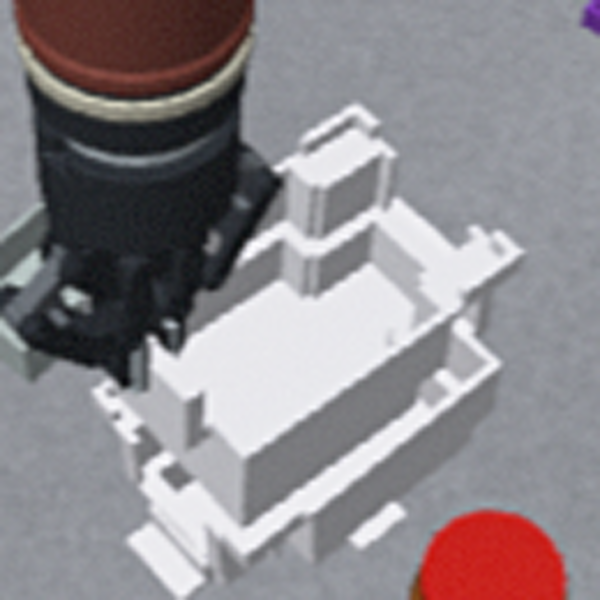

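The tongue is under the bar, near (480,240), and the foot corner at (245,525) is just inside the base lip. Lowering on by small steps.

```bash
q='from h import *
s=read_state();print(s["contact_force"].round(1),s["wrist_torque"].round(2))'
python3 -m handwheel '[[[0,0,0.0005,0.0015,0.009,0,0],[0,0,0.001,0.0031,0.0175,0,0],[0,0,0.001,0.0031,0.0175,0,0]]]' | sed -n 2p; python3 -c "$q"
python3 -m handwheel '[[[0,0,0.0005,0.0015,0.009,0,0],[0,0,0.0011,0.0029,0.0175,0,0],[0,0,0.0011,0.0029,0.0175,0,0]]]' | sed -n 2p; python3 -c "$q
go(-79.5,80,2,-3.6);go(-79.8,79.5,1,-3.6);go(-80,79.2,0.3,-3.6)"
```

```text
eef_pos: [631.8, 21.0, 174.5]
[ 0.2  0.5 -1.7] [-0.08 -0.08 -0.  ]
eef_pos: [632.9, 20.2, 171.4]
[-0.6  1.  -1.3] [-0.08 -0.12  0.03]
target [633.   20.2 171.4]
shift m [0.0001 0.0001 0.    ] turn [-0.0008 -0.0013 -0.0008] t 10.9667
target [634.1  19.5 168. ]
shift m [0.0001 0.0012 0.0035] turn [ 0.0166 -0.0013 -0.0008] t 10.9667
target [634.8  19.  165.7]
shift m [0.0001 0.002  0.0058] turn [ 0.0289 -0.0013 -0.0008] t 10.9667
```

```bash
q='from h import *
s=read_state();print(s["contact_force"].round(1),s["wrist_torque"].round(2))'
python3 -m handwheel '[[[0,0,0.0006,0.0018,0.009,0,0],[0,0,0.0012,0.0035,0.0175,0,0],[0,0,0.0012,0.0035,0.0175,0,0]]]' | sed -n 2p; python3 -c "$q"
python3 -m handwheel '[[[0,0,0.0008,0.0015,0.012,0,0],[0,0,0.0008,0.0022,0.012,0,0],[0,0,0.0008,0.0022,0.012,0,0]]]' | sed -n 2p; python3 -c "$q
go(-80,79.2,0.3,-3.6);go(-80,78,0,-3.6)"
```

```text
eef_pos: [633.9, 19.4, 167.9]
[-0.4 -0.5 -2.2] [-0.11 -0.11  0.02]
eef_pos: [634.6, 19.0, 165.9]
[-1.   0.7 -2.9] [-0.08 -0.11 -0.  ]
target [634.8  19.  165.7]
shift m [0.0001 0.0001 0.0002] turn [-0.0001 -0.0013 -0.0008] t 11.4667
target [635.2  18.8 163.6]
shift m [0.0001 0.0006 0.0023] turn [ 0.0051 -0.0013 -0.0008] t 11.4667
```

```bash
q='from h import *
s=read_state();print(s["contact_force"].round(1),s["wrist_torque"].round(2))'
python3 -m handwheel '[[[0,0,0.0002,0.001,0.005,0,0],[0,0,0.0002,0.001,0.005,0,0]]]' | sed -n 2p; python3 -c "$q"
python3 -m handwheel '[[[0,0,0,0.001,0,0,0],[0,0,0,0.001,0,0,0]]]' | sed -n 2p; python3 -c "$q"
python3 -m handwheel '[[[0,0,0,0.0007,0,0,0],[0,0,0,0.0007,0,0,0]]]' | sed -n 2p; python3 -c "$q"
```

```text
eef_pos: [634.7, 19.0, 165.0]
[-0.3 -0.2 -1.3] [-0.11 -0.11 -0.05]
eef_pos: [634.7, 19.1, 164.1]
[ 1.   0.1 -0.9] [-0.04 -0.1   0.02]
eef_pos: [634.9, 19.1, 163.7]
[ 0.8  0.9 -0.3] [-0.06 -0.01  0.  ]
```

Contact is beginning, with the weight just about carried. Pushing home along -tool y in small steps.

```bash
cat > q.py <<'E'
from h import *
s=read_state();X,Y=frame();f=s["contact_force"];d=s["eef_pos"]-b2w((0,0,0))
print("t",s["time_s"],"F along,lat,z",(f@X).round(1),(f@Y).round(1),f[2].round(1),"M",s["wrist_torque"].round(2),"pos",(d@X).round(1),(d@Y).round(1),d[2].round(1))
E
python3 q.py
python3 -m handwheel '[[[0,0,-0.001,0,0,0,0],[0,0,-0.002,0,0,0,0],[0,0,-0.002,0,0,0,0]]]' >/dev/null; python3 q.py
python3 -m handwheel '[[[0,0,-0.0005,0,0,0,0],[0,0,-0.001,0,0,0,0],[0,0,-0.001,0,0,0,0]]]' >/dev/null; python3 q.py
python3 -m handwheel '[[[0,0,-0.0005,0,0,0,0],[0,0,-0.001,0,0,0,0],[0,0,-0.001,0,0,0,0]]]' >/dev/null; python3 q.py
```

```text
t 11.9667 F along,lat,z 0.2 1.3 -0.3 M [-0.06 -0.01  0.  ] pos 87.6 -3.5 163.7
t 12.2167 F along,lat,z 0.3 0.6 1.1 M [-0.13 -0.15  0.01] pos 85.5 -3.5 163.7
t 12.4667 F along,lat,z 2.0 0.8 3.3 M [-0.13 -0.21  0.08] pos 84.6 -3.6 163.7
t 12.7167 F along,lat,z 2.5 0.0 2.4 M [-0.37 -0.44  0.06] pos 83.8 -3.5 163.7
```

```bash
python3 -m handwheel '[[[0,0,0,-0.0005,0,0,0],[0,0,0,-0.0005,0,0,0]]]' >/dev/null; python3 q.py
python3 -m handwheel '[[[0,0,-0.0007,0,0,0,0],[0,0,-0.0007,0,0,0,0]]]' >/dev/null; python3 q.py
python3 -m handwheel '[[[0,0,-0.0007,0,0,0,0],[0,0,-0.0007,0,0,0,0]]]' >/dev/null; python3 q.py
python3 -m handwheel '[[[0,0,-0.0007,0,0,0,0],[0,0,-0.0007,0,0,0,0]]]' >/dev/null; python3 q.py
```

```text
t 12.8833 F along,lat,z 2.8 0.1 0.2 M [-0.33 -0.55  0.02] pos 83.7 -3.7 164.0
t 13.05 F along,lat,z 5.0 0.6 0.7 M [-0.63 -1.01  0.07] pos 83.5 -3.6 164.2
t 13.2167 F along,lat,z 6.2 -0.6 1.2 M [-0.88 -1.24  0.11] pos 83.3 -3.5 164.5
t 13.3833 F along,lat,z 7.7 -0.1 2.3 M [-1.09 -1.4   0.04] pos 83.2 -3.4 164.8
```

Home: the position stopped changing (83.7 to 83.2) while the push rose to 8 N with almost no down force. I'll ease the push, let the end settle, then open.

```bash
python3 -m handwheel '[[[0,0,0.001,0,0,0,0],[0,0,0.0015,0,0,0,0],[0,0,0.0015,0.0005,0,0,0]]]' >/dev/null; python3 q.py
python3 -m handwheel '[[[0,0,0,0.0006,0,0,0],[0,0,0,0.0006,0,0,0]]]' >/dev/null; python3 q.py; python3 -c "
from h import *
print((R.from_rotvec(read_state()['tool_rot'])).as_matrix()[2].round(4))"
```

```text
t 13.6333 F along,lat,z 6.5 0.8 3.4 M [-0.73 -1.05  0.05] pos 83.7 -3.5 163.8
t 13.8 F along,lat,z 5.9 0.5 5.0 M [-0.68 -0.7   0.05] pos 83.8 -3.4 163.6
[ 0.0021  0.0025 -1.    ]
```

```bash
python3 -m handwheel '[[[12,0,0,0,0,0,0],[16,0,0,0,0,0,0],[20,0,0,0,0,0,0],[30,0,0,0,0,0,0],[40,0,0,0,0,0,0],[40,0,0,0,0,0,0]]]'; python3 q.py
python3 -m handwheel '[[[40,0,0,-0.02,0,0,0],[40,0,0,-0.05,0,0,0],[40,0,0,-0.085,0,0,0],[40,0,0,-0.12,0,0,0],[40,0,0,-0.12,0,0,0]]]'
python3 -m handwheel '[[[40,0,0.04,0,0,0,0],[40,-0.04,0.04,0,0,0,0],[40,-0.08,0.04,0,0,0,0],[40,-0.12,0.04,0,0,0,0],[40,-0.16,0.04,0,0,0,0],[40,-0.2,0.04,0,0,0,0],[40,-0.23,0.04,0,0,0,0],[40,-0.23,0.04,0,0,0,0]]]'
python3 - <<'E'
from h import *
b=capture("scene")[200:330,270:400,::-1];a=capture("top")[140:255,255:370,::-1]
cv2.imwrite("pics/z8.png",np.hstack([cv2.resize(x,(400,400),interpolation=cv2.INTER_CUBIC) for x in(a,b)]))
X,Y=frame()
for l in((-80,-56,78),(80,56,88),(-94,-34,108),(80,-56,88),(-80,56,78)):
    P=b2w(place(l[0],l[2],-84,78,0,l[1]))
    print(l,"scene",((proj("scene",P)[0]-[270,200])*3.077+[400,0]).round(),"top",((proj("top",P)[0]-[255,140])*3.478).round())
E
```

```text
time_s: 14.3
eef_pos: [630.4, 21.8, 162.5]
tool_rot: [-2.775, -1.471, -0.001]
contact_force: [0.3, 1.0, -0.3]
gripper_width: 0.4
grip_force: 0.0
t 14.3 F along,lat,z -0.3 1.0 -0.3 M [-0.    0.03 -0.01] pos 82.4 -3.7 162.5
time_s: 14.72
eef_pos: [633.1, 21.4, 290.0]
tool_rot: [2.771, 1.47, 0.015]
contact_force: [1.2, -0.0, 0.1]
gripper_width: 0.401
grip_force: 0.0
time_s: 15.38
eef_pos: [532.0, -195.3, 282.5]
tool_rot: [2.779, 1.466, 0.0]
contact_force: [0.3, 0.2, -0.6]
gripper_width: 0.401
grip_force: 0.0
(-80, -56, 78) scene [563. 316.] top [192.  51.]
(80, 56, 88) scene [636.  70.] top [174. 343.]
(-94, -34, 108) scene [522. 282.] top [232.  37.]
(80, -56, 88) scene [748. 170.] top [ 33. 236.]
(-80, 56, 78) scene [456. 202.] top [330. 153.]
```

View pics/z8.png

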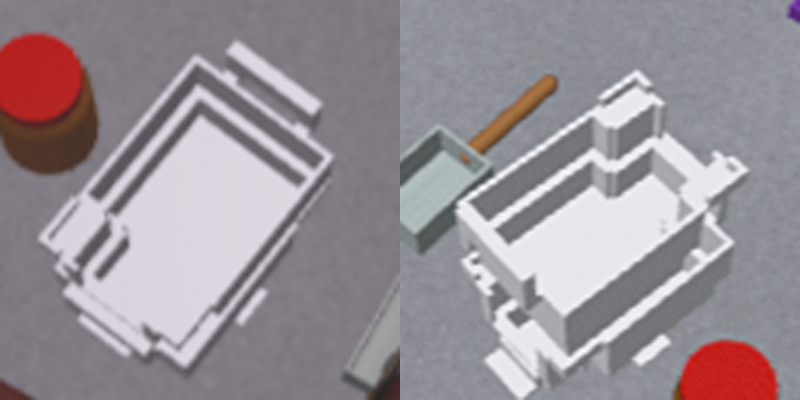

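The tote sits level and home: its corners are within about 1 mm of the predicted stacked pose in both views, such as (563,318) in scene and (195,55) in top. The jar and scoop haven't moved and the arm is clear.

```bash
python3 -c "
from cell import *
print(sign_off())"
```

```text
the job is handed in; nothing more can be done
None
```

The loose tote is lifted out, turned half round and stacked level on the lower tote, tongue under the bar and pushed home to a felt stop; the jar and scoop beside it had not moved in the last pictures, and the job was handed in at about 15.5 s.

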